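Nip the photo-holder in the bench gauge

TASK

Check the length of the slotted wooden photo-holder: take it from the rack and stand it slot up on the bench gauge's bed, lengthwise between the open jaws and midway across their width. Then slide the moving jaw shut by its sprung thumb piece until the holder is nipped squarely between both jaws and the spring clearly gives, gently and without forcing, and let go, leaving the jaws closed on it. Leave all the other things where they are.

Things in the scene. Friction and masses are not known exactly. Their poses are not given: they have to be found in the camera images.
- photo_block: 60 x 40 x 70 mm beech block, upright; origin at the centre of its underside, x along the 60 mm side, y along the 40 mm side, z up. THE PHOTO-HOLDER: its top has a straight open slot, 6.5 mm wide and 16 mm deep, along the whole 60 mm length. About 120 g. Starts in any one of the rack's three stalls, its 60 mm side along the rack's x
- bored_block: 60 x 40 x 70 mm beech block, upright; origin at the centre of its underside, x along the 60 mm side, y along the 40 mm side, z up. Like the photo-holder, but with a round 22 mm hole in the top instead of a slot; bystander in another stall
- plain_block: 60 x 40 x 70 mm beech block, upright; origin at the centre of its underside, x along the 60 mm side, y along the 40 mm side, z up. Like the photo-holder, but with a plain flat top; bystander in another stall
- rack: fixed plywood rack, 60 (x) x 170 (y) x 78 mm tall, origin at the centre of its underside. 6 mm floor; four walls 8 mm thick, 44 mm long in x, make three stalls at y = -54, 0, 54 mm, 46 mm wide, open at both x ends. The walls rise 2 mm above the blocks: grip a block by its end faces (60 mm apart, 8 mm proud of the walls), lift straight up
- pad: fixed grey felt pad, 100 x 100 x 3 mm, origin at the centre of its underside: a clear place to put the block down and take it again the other way
- gauge: fixed bench gauge (large sliding caliper): aluminium bed 90 (x) x 300 (y) x 12 mm, origin at the centre of its underside, y along the slide towards the fixed jaw (anvil). The steel jaws are 36 mm wide in x, rise to 84 mm above the table and are at most 80 mm apart: no room between them for fingers that hold the block by its 60 mm-apart ends
- anvil: fixed steel jaw of the gauge; its origin is on its measuring face (which faces the gauge's -y) at the height of the bed's top, 12 mm above the table; at gauge y = +90 mm
- bay (a point): point on top of the bed, 30 mm in front of the anvil's face: where the underside centre of the photo-holder is when it touches the anvil. Axes as the gauge's
- jaw (a joint): gap between the measuring faces of moving and fixed jaw, m: 0 shut, 0.080 fully open, 0.060 when closed on the block's 60 mm length. The face of the moving jaw is at gauge y = 0.090 - gap. It slides with about 1.5 N friction and stays where it is left
- thumb (a joint): how far the sprung thumb piece is pressed towards the moving jaw, m: 0 free, 0.010 at its stop (spring about 0.9 N per mm). It is well under halfway in while the jaw just slides along, and goes further in once the block is nipped between both jaws
- thumb_top (a point): centre of the top of the black thumb piece, the moving jaw's handle: upright, 24 (gauge x) x 18 (gauge y) x 56 mm tall, top 79 mm above the table, 62 mm behind the moving jaw's face; the slide plate under it is 23 mm above the table. Pinch it across its 24 mm or push it from behind, towards the gauge's +y
- ink_jar0: closed ink jar, 46 mm diameter, 75 mm tall, origin at the centre of its underside; bystander
- ink_jar1: closed ink jar, 46 mm diameter, 75 mm tall, origin at the centre of its underside; bystander
- ink_jar2: closed ink jar, 46 mm diameter, 75 mm tall, origin at the centre of its underside; bystander
- scissors: scissors lying flat, about 155 mm long, 10 mm thick, blades along +x, origin near the pivot at table height; bystander
- saucer: terracotta saucer, 140 mm diameter, 18 mm tall, origin at the centre of its underside; bystander
- pen_cup: empty white plastic cup, 72 mm diameter, 85 mm tall, origin at the centre of its underside; bystander

How it is judged:
By the outcome, as a careful person would: the job done as asked, in the order asked, and still so for the second after the job is handed in, with the robot touching nothing.
It also fails if it takes over 62 s, if anything falls off the work surface, if the arm or the gripper's body presses on something with over 40 N, if the wrist force passes 120 N, or if a joint passes its speed limit or range.

ROBOT

A 6-joint arm with a two-finger parallel gripper is mounted at the origin on the work surface. World frame = base frame: x ahead of the robot, y to its left, z up, the work surface at z = 0. Lengths are in m, angles in rad, forces in N, time in s.
With the tool pointing down it reaches from about 0.35 to 0.8 m from the base axis. Payload 7.3 kg.
Tool frame: the origin (TCP) lies between the finger pads; the fingertips stand 25 mm ahead of it and the grasp point (between the pads) lies 6 mm ahead of it (r.tip_extent is the distance from the TCP to the fingertips, in m); z points along the fingers, y is the line along which they close (so a half turn about z gives the same grasp; the last joint's range is limited). The gripper opens to 85 mm and grips with 20 to 120 N. Pads are 22 mm wide; open, the fingers measure 114 mm over their backs; the gripper's body (76 mm by 85 mm) begins 54 mm behind the grasp point. The pads swing forward as they close: fully open they stand 13 mm farther back than shut.
Start: joints at [-1.465, 0.342, 1.524, -0, 1.275, -0.146], TCP at [0.131, -0.508, 0.256] pointing down, gripper open.
Joint ranges: [-2.53, 2.53], [-0.77, 2.02], [0.04, 2.7], [-1, 4.14], [0.28, 2.66], [-3.11, 3.11]. Speed limits (rad/s): [2.57, 2.57, 3.14, 3.14, 3.14, 3.14].

INTERFACE

Orientations are given as a unit quaternion [x, y, z, w].
In Python, from workcell import r, command_gripper, optics gives the robot as it stands. The module is installed in compiled form; this text tells all that it offers. Calls block until the motion is done:
- r.reach(position, orientation): joint-space move of the TCP to a pose.
- r.move_straight(position, orientation=None, speed=0.15, max_force=None): straight line of the TCP; orientation=None keeps the orientation; speed is the mean speed in m/s. With max_force (N) it stops when the force on the tool has changed by that much, and returns True; else False.
- r.movej(angles): joint-space move.
- command_gripper(opening, force=None): finger opening in m; force is the grip in N (None keeps the last); returns when the fingers have stopped.
- r.hold(seconds).
- r.solve_ik(position, orientation): joint angles nearest the present ones, or None.
- r.read_state(): the state.
- optics.get_image(name): name is "side" or "top" or "wrist"; returns (picture, depth): 384x512x3 uint8, red, green, blue; 384x512 float32, m along the optical axis (not along the pixel's ray), 0 where there is no reading.
- optics.camera_model(name): a dict with "K" (3x3 intrinsics, pixels), "R" (3x3) and "t" (3): a world point X has camera coordinates R X + t; the wrist camera has in their place "tool_from_camera" (4x4, takes a point from camera to tool coordinates, whose origin is the TCP and whose axes are the flange's). Camera axes: x right, y down, z forward; pixel columns grow to the right and rows downward; lengths in m; the calibration is good to about 2 mm. A picture is of the moment at which its call begins: read the wrist's pose just before it. camera_model takes no time and is no camera call.
A pose or a line that the arm cannot do raises r.PlanningError and nothing moves.
- r.finish_job(): hands the job in; it is judged then, once.
The state is a dict: "time_s": time; "joint_positions": joint angles; "dq": joint speeds; "tau": joint torques, N m; "eef_pos": TCP position; "eef_rot": TCP orientation; "contact_force": force on the tool from outside, world axes, zero at the start; "torque": the same for the moment, N m; "grip_width": finger opening in m; "grip_force": force on a finger pad.
Only numpy, scipy, OpenCV 4.12 (cv2) and the standard library are available. Lean on these libraries where they do the work, as an engineer would, in place of code of your own. Each camera call takes 0.05 s, during which the arm holds its last target. There are 200 camera calls.

## Working session

There is one attempt and no reset: what is moved stays moved. The work goes in short steps, each a Python script; the robot and the scene stay as the last script left them, time stands still between calls to the robot, and variables do not carry over. Pictures are saved under pics/ and viewed, at most 10 in all, crops included, and the job is handed in when it is done.

```bash
mkdir -p pics
cat > h.py <<'E'
import numpy as np, cv2
from workcell import r, command_gripper, optics
def save(n,name):
    im,d=optics.get_image(n); cv2.imwrite(f'pics/{name}.png',im[:,:,::-1]); np.savez(f'pics/{name}.npz',im=im,d=d); return im,d
def cloud(n,d):
    """world point of every pixel, from depth"""
    m=optics.camera_model(n);K=m['K'];v,u=np.mgrid[:d.shape[0],:d.shape[1]]
    P=np.stack([(u-K[0,2])/K[0,0]*d,(v-K[1,2])/K[1,1]*d,d],-1)
    return (P-m['t'])@m['R']
E
python3 - <<'E'
from h import *
a,_=save('top','top0'); b,_=save('side','side0')
cv2.imwrite('pics/both.png',cv2.resize(np.vstack([a,b])[:,:,::-1],None,fx=.78,fy=.78))
for n in('top','side'):
    m=optics.camera_model(n);print(n,m['K'].round(1).tolist(),(-np.array(m['R']).T@m['t']).round(3),np.array(m['R']).round(3).tolist())
print(optics.camera_model('wrist'), r.tip_extent, r.read_state())
E
```

```text
top [[396.8, 0.0, 257.1], [0.0, 396.8, 194.5], [0.0, 0.0, 1.0]] [ 0.418 -0.025  1.325] [[-0.026, -0.999, 0.022], [-0.994, 0.023, -0.103], [0.103, -0.024, -0.994]]
side [[490.4, 0.0, 257.9], [0.0, 490.4, 188.8], [0.0, 0.0, 1.0]] [0.418 0.839 1.079] [[-0.982, -0.19, 0.016], [-0.151, 0.727, -0.669], [0.116, -0.66, -0.743]]
{'K': array([[313.97292473,   0.        , 253.82396107],
       [  0.        , 313.97292473, 195.35762098],
       [  0.        ,   0.        ,   1.        ]]), 'tool_from_camera': array([[-9.51667621e-04, -9.64394711e-01, -2.64465378e-01,
         6.64017995e-02],
       [ 9.99998251e-01, -4.91914463e-04, -1.80464548e-03,
        -9.75703610e-04],
       [ 1.61029621e-03, -2.64466633e-01,  9.64393492e-01,
        -1.18045291e-01],
       [ 0.00000000e+00,  0.00000000e+00,  0.00000000e+00,
         1.00000000e+00]])} 0.025 {'time_s': 0.1, 'joint_positions': array([-1.46498793e+00,  3.42669499e-01,  1.52490991e+00,  9.67044004e-06,
        1.27539507e+00, -1.45974253e-01]), 'dq': array([-0.00172267, -0.00243419, -0.00206747, -0.00045102, -0.00113445,
       -0.00063647]), 'tau': array([ 1.23010017e-03, -4.34449375e+01, -2.46490717e+01, -2.03597683e-04,
        4.72404281e-03, -1.75642447e-05]), 'eef_pos': array([ 0.13079724, -0.50811988,  0.25569093]), 'eef_rot': array([ 9.92086088e-01,  1.25557623e-01,  1.84984814e-05, -6.90679732e-04]), 'contact_force': array([ 0.05666001, -1.40412267,  0.2834774 ]), 'torque': array([0.02435044, 0.00892237, 0.02149315]), 'grip_force': 0.0, 'grip_width': 0.08536567163902607}
```

View pics/top0.png

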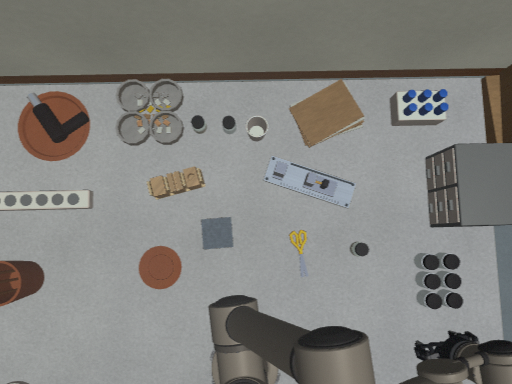

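View pics/side0.png

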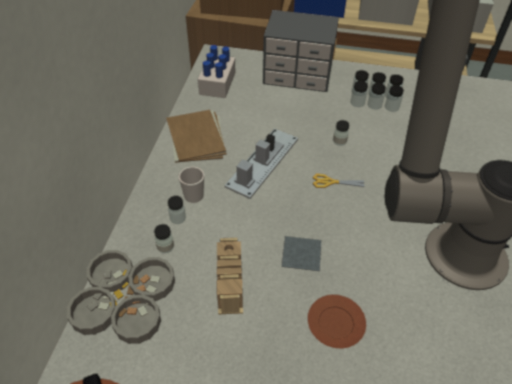

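The top view shows the rack at about (176,181), the gauge at (310,182), with the anvil probably at the left end (280,171) and the black thumb on the right (323,184), and the pad at (217,233). In the side view the bored block seems to be in the lowest-y stall (230,249). I'll take rough positions and look closer with the wrist camera.

Run:
```python
from h import *
f=np.load('pics/top0.npz');P=cloud('top',f['d'])
for n,u,v in[('rack',176,181),('gauge',310,182),('anvil',280,171),('mj',312,179),('thumb',325,184),('pad',217,233),('table',217,290),('cup',257,128),('scis',300,240),('jar',229,123)]: print(n,P[v,u].round(3))
# rough rack/gauge centres
rk=np.mean([P[v,u] for u,v in((158,186),(194,177))],0);g=P[182,310]
print(rk.round(3))
rz=lambda a:np.array([np.cos(a/2),np.sin(a/2),0,0])
for xy,name in((rk[:2],'wr'),(g[:2],'wg')):
    # camera sits +x of tool, tilted back; keep tool toolx ~ world x
    p=[xy[0]-0.02,xy[1],0.36]
    print(name,r.solve_ik(p,rz(0)))
    r.reach(p,rz(0)); r.hold(.2)
    s=r.read_state(); im,d=save('wrist',name); np.savez(f'pics/{name}_pose.npz',p=s['eef_pos'],q=s['eef_rot']);print(s['eef_pos'],s['eef_rot'],s['time_s'])
a=cv2.imread('pics/wr.png');b=cv2.imread('pics/wg.png')
cv2.imwrite('pics/w12.png',cv2.resize(np.vstack([a,b]),None,fx=.78,fy=.78))
```

```text
rack [0.596 0.2   0.077]
gauge [ 0.582 -0.224  0.083]
anvil [ 0.62  -0.13   0.083]
mj [ 0.591 -0.23   0.087]
thumb [ 0.575 -0.272  0.08 ]
pad [ 0.43   0.079 -0.   ]
table [0.245 0.082 0.001]
cup [ 0.782 -0.063  0.004]
scis [ 0.4   -0.195  0.011]
jar [0.783 0.029 0.07 ]
[0.596 0.201 0.067]
wr [ 2.09986933e-01  4.58192623e-01  1.06500896e+00 -4.44089210e-16
  1.61839107e+00  1.78078326e+00]
[0.57620762 0.20041212 0.35995888] [ 9.99999929e-01 -3.73098767e-04 -4.42061123e-05  2.12824985e-05] 3.2667
wg [-5.05349246e-01  4.47889222e-01  1.08129948e+00 -4.44089210e-16
  1.61240395e+00  1.06544708e+00]
[ 0.56274285 -0.22281585  0.36007932] [ 9.99999678e-01  7.98618983e-04  7.87895741e-05 -9.94749829e-06] 5.0833
```

View pics/w12.png

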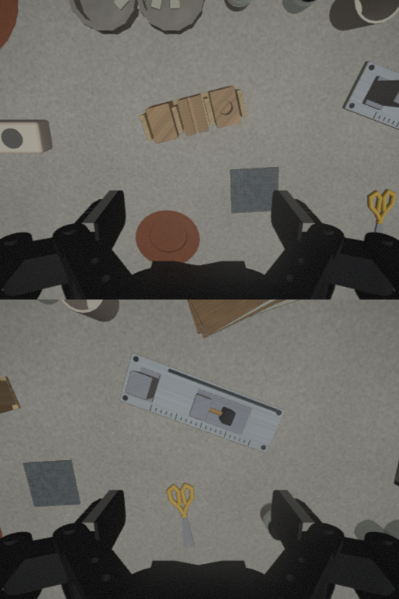

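The wrist views (0.78 scale) show the rack at (193,115) with the slotted block in the middle stall and the bored block on the right. In the lower half, the gauge has its anvil at the left (140,384), the moving jaw at about (205,405) and the black thumb at (226,412). I'll take closer views from two places each for the measurements.

```bash
cat >> h.py <<'E'
from scipy.spatial.transform import Rotation as Rn
def wsave(name):
    r.hold(.15); s=r.read_state(); im,d=save('wrist',name); np.savez(f'pics/{name}.npz',im=im,d=d,p=s['eef_pos'],q=s['eef_rot']); return im,d,s
def wcam(f):
    m=optics.camera_model('wrist');T=np.eye(4);T[:3,:3]=Rn.from_quat(f['q']).as_matrix();T[:3,3]=f['p'];return m['K'],T@m['tool_from_camera']
def wcloud(f):
    K,T=wcam(f);d=f['d'];v,u=np.mgrid[:d.shape[0],:d.shape[1]]
    return np.stack([(u-K[0,2])/K[0,0]*d,(v-K[1,2])/K[1,1]*d,d],-1)@T[:3,:3].T+T[:3,3]
def ray(f,u,v):
    K,T=wcam(f);return T[:3,3],T[:3,:3]@np.array([(u-K[0,2])/K[0,0],(v-K[1,2])/K[1,1],1])
def onplane(f,u,v,z):
    o,w=ray(f,u,v);return o+w*(z-o[2])/w[2]
def tri(f1,p1,f2,p2):
    A=np.zeros((3,3));b=np.zeros(3)
    for f,p in((f1,p1),(f2,p2)):
        o,w=ray(f,*p);w=w/np.linalg.norm(w);M=np.eye(3)-np.outer(w,w);A+=M;b+=M@o
    return np.linalg.solve(A,b)
E
python3 - <<'E'
from h import *
q=[1,0,0,0]
for n,p in(('g1',[.575,-.20,.25]),('g2',[.575,-.26,.25]),('r1',[.59,.17,.25]),('r2',[.59,.23,.25])):
    r.reach(p,q); print(n,wsave(n)[2]['time_s'])
f=lambda n:cv2.imread(f'pics/{n}.png')[40:280,60:450]
br=lambda a:np.clip(a.astype(float)*1.7,0,255).astype('uint8')
cv2.imwrite('pics/close.png',br(np.vstack([np.hstack([f('g1'),f('g2')]),np.hstack([f('r1'),f('r2')])])))
E
```

```text
g1 5.8083
g2 6.3583
r1 8.1417
r2 8.6917
```

View pics/close.png

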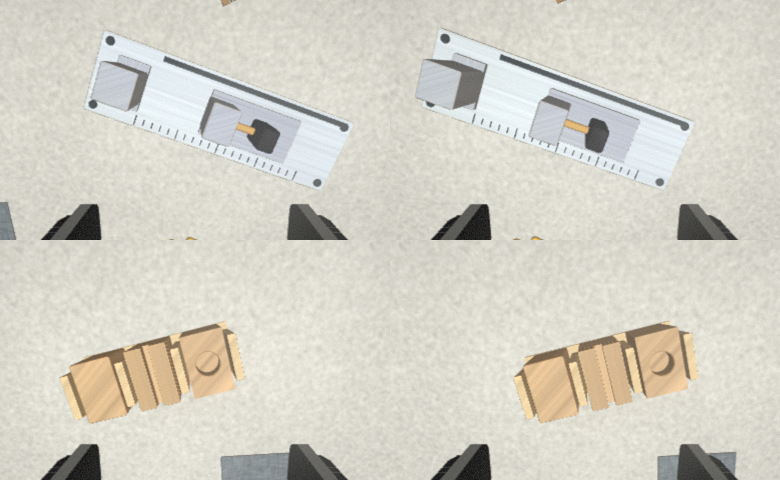

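All four views are clear. The slotted block is in the middle stall (crop r1 at about (153,374)). The anvil top is at (119,85), the moving jaw top at (220,120) and the thumb at (263,135) in crop g1. Next I'll compute the poses.

```bash
cat > meas.py <<'E'
from h import *
def rect(M,f,z):
    """largest blob of mask, cast on plane z -> minAreaRect (mm)"""
    M=cv2.morphologyEx(M.astype('uint8'),cv2.MORPH_OPEN,np.ones((3,3)))
    c=max(cv2.findContours(M,0,2)[0],key=cv2.contourArea)[:,0]
    W=np.array([onplane(f,u,v,z)[:2] for u,v in c],'float32')
    R=cv2.minAreaRect(W*1000); 
    m=cv2.moments(c); cen=(m['m10']/m['m00'],m['m01']/m['m00'])
    return R,cen,cv2.boxPoints(R)
if __name__=='__main__':
    F={n:np.load(f'pics/{n}.npz') for n in('g1','g2','r1','r2')}
    cen={}
    for n in('g1','g2'):
        f=F[n];P=wcloud(f);z=P[...,2];im=f['im'].astype(int);near=(np.abs(P[...,0]-.585)<.12)&(np.abs(P[...,1]+.22)<.19)
        br=im.sum(2); print(n,'table',np.median(z[z<.006]).round(4),'bed',np.median(z[near&(z>.008)&(z<.017)]).round(4))
        R,c,_=rect(near&(z>.006)&(z<.2),f,.012);print(' gauge all',R)
        top=near&(z>.0815)&(z<.09); nl,L,st,cc=cv2.connectedComponentsWithStats(top.astype('uint8'))
        for i in range(1,nl):
            if st[i,4]>100: R,c,_=rect(L==i,f,np.median(z[L==i]));print('  jaw',np.round(R[0],1),np.round(R[1],1),round(R[2],1),'z',np.median(z[L==i]).round(4),np.round(c,1));cen[n,'j%d'%(c[0]>230 if n=='g1' else c[0]>200 )]=c
        th=near&(br<120)&(z>.074)&(z<.0815);R,c,_=rect(th,f,np.median(z[th]));print('  thumb',R,np.median(z[th]).round(4),c);cen[n,'t']=c
    for k in('j0','j1','t'):
        if('g1',k)in cen and('g2',k)in cen:print('tri',k,tri(F['g1'],cen['g1',k],F['g2'],cen['g2',k]).round(4))
    for n in('r1','r2'):
        f=F[n];P=wcloud(f);z=P[...,2];near=(np.hypot(P[...,0]-.596,P[...,1]-.2)<.13)
        R,c,_=rect(near&(z>.065),f,.077);print(n,'rack all',R,c);cen[n]=c
        h,e=np.histogram(z[near&(z>.06)],bins=np.arange(.06,.085,.001));print(list(h))
        a=np.deg2rad(R[2]); 
        np.savez(f'pics/{n}z.npz',z=z)
    print('tri',tri(F['r1'],cen['r1'],F['r2'],cen['r2']).round(4))
E
python3 meas.py
```

```text
g1 table 0.0005 bed 0.0124
 gauge all ((592.1134643554688, -228.88226318359375), (298.68402099609375, 89.629150390625), 70.21080780029297)
  jaw [ 628.3 -128.8] [35.  35.8] 70.3 z 0.0845 [173.9 125.9]
  jaw [ 593.8 -224.8] [27.9 35.8] 70.4 z 0.0843 [280.7 164. ]
  return _methods._mean(a, axis=axis, dtype=dtype,
  ret = ret.dtype.type(ret / rcount)
Traceback (most recent call last):
  File "meas.py", line 20, in <module>
    th=near&(br<120)&(z>.074)&(z<.0815);R,c,_=rect(th,f,np.median(z[th]));print('  thumb',R,np.median(z[th]).round(4),c);cen[n,'t']=c
                                              ~~~~^^^^^^^^^^^^^^^^^^^^^^^
  File "meas.py", line 5, in rect
    c=max(cv2.findContours(M,0,2)[0],key=cv2.contourArea)[:,0]
      ~~~^^^^^^^^^^^^^^^^^^^^^^^^^^^^^^^^^^^^^^^^^^^^^^^^
ValueError: max() iterable argument is empty
```

```bash
python3 - <<'E'
from h import *
for n,(u0,u1,v0,v1) in(('g1',(296,345,155,200)),('g2',(245,300,110+40,200))):
    f=np.load(f'pics/{n}.npz');z=wcloud(f)[...,2];b=f['im'].astype(int).sum(2)
    print(n);print(b[v0:v1:5,u0:u1:5]);print((z[v0:v1:5,u0:u1:5]*1000).round())
E
sed -i 's/th=near&(br<120)&(z>.074)&(z<.0815)/th=near\&(br<150)\&(z>.0735)\&(z<.0825)/' meas.py; python3 meas.py
```

```text
g1
[[369 354 358 361 363 350 352 351 360 354]
 [369 364 360 366 136 315 361 354 349 352]
 [372 312 277 214 127 136 139 299 357 367]
 [345 289 309 318 141 132 160 156 151 362]
 [380 366 313 154 139 146 159 157 161 357]
 [357 370 370 135 135 156 151 155 161 358]
 [360 382 363 363 136 155 154 154 332 358]
 [426 406 370 361 368 165 152 147 367 361]
 [409 304 414 420 405 366 370 375 356 369]]
[[84. 24. 23. 23. 24. 24. 23. 22. 25. 23.]
 [84. 23. 23. 25. 35. 24. 22. 23. 24. 22.]
 [84. 50. 48. 29. 51. 66. 60. 24. 23. 23.]
 [24. 51. 51. 51. 58. 74. 80. 78. 76. 22.]
 [23. 25. 23. 46. 66. 80. 78. 80. 79. 24.]
 [23. 23. 24. 54. 74. 79. 79. 77. 77. 24.]
 [23. 24. 23. 24. 77. 79. 79. 79. 23. 23.]
 [12. 12. 23. 24. 25. 79. 80. 78. 23. 24.]
 [13. 12. 13. 13. 12. 23. 23. 23. 23. 23.]]
g2
[[362 364 361 363 356 353 362 347 364 401 409]
 [363 365 362 357 362 356 357 353 356 361 308]
 [371 363 361 209 116 179 359 365 356 350 361]
 [316 292 301 119 132 130 143 361 356 369 368]
 [288 305 322 124 151 148 142 354 363 362 357]
 [368 383 209 139 148 151 161 358 364 353 361]
 [359 362 211 141 151 144 151 361 36
[... 1926 characters left out ...]
, np.int64(1577), np.int64(3670), np.int64(1885), np.int64(868), np.int64(334), np.int64(15), np.int64(0), np.int64(0), np.int64(0), np.int64(0)]
r2 rack all ((439.2335205078125, 229.27899169921875), (587.697509765625, 173.2655487060547), 89.97493743896484) (255.5084588864809, 336.03196252222324)
[np.int64(249), np.int64(132), np.int64(68), np.int64(58), np.int64(59), np.int64(73), np.int64(71), np.int64(71), np.int64(70), np.int64(80), np.int64(78), np.int64(66), np.int64(83), np.int64(82), np.int64(243), np.int64(1903), np.int64(3603), np.int64(1726), np.int64(817), np.int64(259), np.int64(16), np.int64(1), np.int64(0), np.int64(0), np.int64(0)]
tri [-5.68935e+01  4.20000e-03 -6.94527e+01]
```

Run:
```python
from meas import *
C=[]
F=[np.load(f'pics/{n}.npz') for n in('r1','r2')]
for f in F:
    P=wcloud(f);z=P[...,2];d=f['d'];near=(d>0)&(np.hypot(P[...,0]-.596,P[...,1]-.2)<.13)&(z<.09)
    R,c,b=rect(near&(z>.06),f,.077);print('rack',R)
    ang=np.deg2rad(R[2] if R[1][0]>R[1][1] else R[2]-90)  # direction of rack y
    y=np.array([np.cos(ang),np.sin(ang)]);y*=np.sign(y[1]);x=np.array([y[1],-y[0]]);o=np.array(R[0])/1000
    L=np.stack([(P[...,:2]-o)@x,(P[...,:2]-o)@y],-1)
    # middle block top: within stall, beyond the slot
    top=near&(abs(L[...,1])<.023)&(z>.0735)&(abs(L[...,0])<.045)
    Mc=cv2.morphologyEx(top.astype('uint8'),cv2.MORPH_CLOSE,np.ones((11,11)))
    R2,c2,b2=rect(Mc>0,f,np.median(z[top]));print(' block',R2,'z',np.median(z[top]).round(4));C.append(c2)
    l=L[top];print(' local x pct',np.percentile(l[:,0],[1,50,99]).round(4),'y',np.percentile(l[:,1],[1,99]).round(4))
    slot=near&(abs(L[...,1])<.012)&(z<.072)&(abs(L[...,0])<.025);print(' slot',slot.sum(),np.median(L[slot],0).round(4),'z',np.median(z[slot]).round(4))
    ends=near&(abs(L[...,0])>.024)&(abs(L[...,0])<.034)&(abs(L[...,1])<.023)&(z>.0735);print(' endpts',ends.sum(), 'neighbour slots',[(near&(abs(L[...,1]-s)<.015)&(z<.072)&(z>.03)&(abs(L[...,0])<.02)).sum() for s in(-.054,0,.054)])
print('tri',tri(F[0],C[0],F[1],C[1]).round(4))
# pad via top camera
f=np.load('pics/top0.npz');P=cloud('top',f['d']);im=f['im'].astype(int)
# felt: darker bluish than the table
M=(abs(P[...,0]-.43)<.08)&(abs(P[...,1]-.08)<.08)&(im.sum(2)<330);v,u=np.nonzero(M);R=cv2.minAreaRect((P[v,u,:2]*1000).astype('float32'));print('pad',R,np.median(P[v,u,2]),M.sum())
f=F[0];P=wcloud(f);M=(f['d']>0)&(abs(P[...,0]-.43)<.09)&(abs(P[...,1]-.08)<.09)&(f['im'].sum(2)<300);print('pad z wrist',np.median(P[M][:,2]),M.sum())
```

```text
Traceback (most recent call last):
  File "meas.py", line 6, in rect
    W=np.array([onplane(f,u,v,z)[:2] for u,v in c],'float32')
                ~~~~~~~^^^^^^^^^
  File "h.py", line 21, in onplane
    o,w=ray(f,u,v);return o+w*(z-o[2])/w[2]
        ~~~^^^^^^^
  File "h.py", line 19, in ray
    K,T=wcam(f);return T[:3,3],T[:3,:3]@np.array([(u-K[0,2])/K[0,0],(v-K[1,2])/K[1,1],1])
        ~~~~^^^
  File "h.py", line 14, in wcam
    m=optics.camera_model('wrist');T=np.eye(4);T[:3,:3]=Rn.from_quat(f['q']).as_matrix();T[:3,3]=f['p'];return m['K'],T@m['tool_from_camera']
ValueError: time passes only in moves, steps and waits
```

```bash
sed -i "s/m=optics.camera_model('wrist');T=np.eye(4)/m=WM;T=np.eye(4)/" h.py; sed -i "s/^from scipy.*/&\nWM=optics.camera_model('wrist')/" h.py
cat > rk.py <<'E'
from meas import *
C=[]
F=[np.load(f'pics/{n}.npz') for n in('r1','r2')]
for f in F:
    P=wcloud(f);z=P[...,2];d=f['d'];near=(d>0)&(np.hypot(P[...,0]-.596,P[...,1]-.2)<.13)&(z<.09)
    R,c,b=rect(near&(z>.06),f,.077);print('rack',R)
    ang=np.deg2rad(R[2] if R[1][0]>R[1][1] else R[2]-90)  # direction of rack y
    y=np.array([np.cos(ang),np.sin(ang)]);y*=np.sign(y[1]);x=np.array([y[1],-y[0]]);o=np.array(R[0])/1000
    L=np.stack([(P[...,:2]-o)@x,(P[...,:2]-o)@y],-1)
    top=near&(abs(L[...,1])<.023)&(z>.0735)&(abs(L[...,0])<.045)
    Mc=cv2.morphologyEx(top.astype('uint8'),cv2.MORPH_CLOSE,np.ones((11,11)))
    R2,c2,b2=rect(Mc>0,f,np.median(z[top]));print(' block',R2,'z',np.median(z[top]).round(4));C.append(c2)
    l=L[top];print(' local x pct',np.percentile(l[:,0],[1,50,99]).round(4),'y',np.percentile(l[:,1],[1,99]).round(4))
    slot=near&(abs(L[...,1])<.012)&(z<.072)&(abs(L[...,0])<.025);print(' slot',slot.sum(),np.median(L[slot],0).round(4),'z',np.median(z[slot]).round(4))
    e=near&(abs(L[...,0])>.0235)&(abs(L[...,1])<.023)&(z>.0735);print(' ends',[np.percentile(L[e][:,1],[2,98]).round(4)], 'low pts per stall',[(near&(abs(L[...,1]-s)<.015)&(z<.072)&(z>.03)&(abs(L[...,0])<.02)).sum() for s in(-.054,0,.054)])
print('tri',tri(F[0],C[0],F[1],C[1]).round(4))
f=np.load('pics/top0.npz');P=cloud('top',f['d']);im=f['im'].astype(int)
M=(abs(P[...,0]-.43)<.08)&(abs(P[...,1]-.08)<.08)&(im.sum(2)<330);v,u=np.nonzero(M);R=cv2.minAreaRect((P[v,u,:2]*1000).astype('float32'));print('pad',R,np.median(P[v,u,2]),M.sum())
f=F[0];P=wcloud(f);M=(f['d']>0)&(abs(P[...,0]-.43)<.09)&(abs(P[...,1]-.08)<.09)&(f['im'].sum(2)<200)&(P[...,2]<.02);print('pad z wrist',np.median(P[M][:,2]),M.sum())
E
python3 rk.py
```

```text
rack ((588.4288940429688, 236.1092529296875), (60.72172927856445, 117.60858917236328), 13.978702545166016)
 block ((587.9639282226562, 235.7431640625), (59.884552001953125, 46.621158599853516), 14.093280792236328) z 0.0766
 local x pct [-0.0296  0.0005  0.0287] y [-0.0228  0.0225]
 slot 250 [0.0112 0.0073] z 0.0678
 ends [array([-0.0225,  0.0221])] low pts per stall [np.int64(216), np.int64(152), np.int64(72)]
rack ((607.9031372070312, 158.72885131835938), (61.5968017578125, 63.59321212768555), 13.963260650634766)
 block ((606.8341674804688, 159.6146240234375), (60.37763595581055, 43.572052001953125), 14.016241073608398) z 0.0763
 local x pct [-0.0305  0.0012  0.0288] y [-0.0204  0.0224]
 slot 416 [-0.0046 -0.0035] z 0.0566
 ends [array([-0.0199,  0.0188])] low pts per stall [np.int64(0), np.int64(429), np.int64(289)]
tri [0.6314 0.1985 0.2418]
pad ((432.3739318847656, 79.98247528076172), (98.63115692138672, 98.92791748046875), 3.387998580932617) 0.0031295479398799554 845
pad z wrist 0.0036567460267505347 2
```

```bash
sed -i "s/R,c,b=rect(near&(z>.06),f,.077)/R,c,b=rect(cv2.morphologyEx((near\&(z>.06)).astype('uint8'),cv2.MORPH_CLOSE,np.ones((21,21))),f,.077)/; s/abs(L\[...,1\])<.023)&(z>.0735)&(abs(L\[...,0\])<.045)/abs(L[...,1])<.023)\&(z>.0735)\&(z<.0775)\&(abs(L[...,0])<.045)/" rk.py
cat >> rk.py <<'E'
br=[]
for f,u0 in zip(F,(170,200)):
    im=f['im'][110:240,110:340]; br.append(cv2.resize(np.clip(im[:,:,::-1].astype(float)*1.7,0,255).astype('uint8'),None,fx=3,fy=2.2))
cv2.imwrite('pics/rk.png',np.vstack(br))
E
python3 rk.py
```

```text
rack ((594.7163696289062, 210.49029541015625), (61.02773666381836, 170.37460327148438), 13.963024139404297)
 block ((593.9387817382812, 211.68902587890625), (59.933101654052734, 43.58654022216797), 14.018599510192871) z 0.0764
 local x pct [-0.0298  0.0003  0.0289] y [-0.02    0.0228]
 slot 333 [0.0005 0.0023] z 0.061
 ends [array([-0.0196,  0.0189])] low pts per stall [np.int64(439), np.int64(268), np.int64(0)]
rack ((595.1013793945312, 210.4595489501953), (61.590370178222656, 170.22938537597656), 13.872638702392578)
 block ((594.3114013671875, 210.2611541748047), (59.94741439819336, 45.99911880493164), 13.892767906188965) z 0.0763
 local x pct [-0.0302  0.0003  0.0285] y [-0.0197  0.0197]
 slot 364 [ 0.0005 -0.0002] z 0.0604
 ends [array([-0.0191,  0.0192])] low pts per stall [np.int64(429), np.int64(290), np.int64(0)]
tri [0.596  0.2108 0.0803]
pad ((432.3739318847656, 79.98247528076172), (98.63115692138672, 98.92791748046875), 3.387998580932617) 0.0031295479398799554 845
pad z wrist 0.0036567460267505347 2
```

View pics/rk.png

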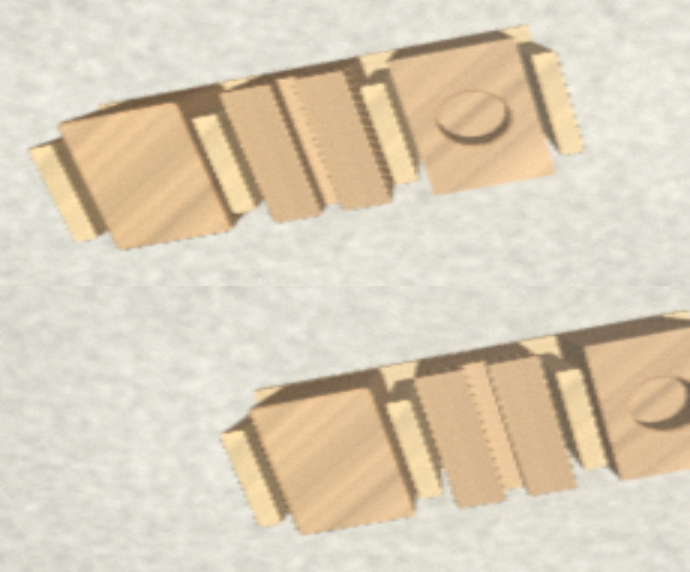

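The views agree. The photo-holder is at (0.594, 0.210), its long axis is at 14° and its top is at 76 mm. The gauge axis is at 70.2° with the jaws about 70 mm apart, so the holder should fit with about 5 mm to spare at each end. Picking it now and setting it on the pad.

```bash
cat >> h.py <<'E'
def qa(deg):  # tool down, tool x at this yaw
    return (Rn.from_euler('z',deg,degrees=True)*Rn.from_euler('x',180,degrees=True)).as_quat()
def say(t): s=r.read_state();print(t,s['time_s'],s['eef_pos'].round(4),'w',round(s['grip_width'],4),'F',round(s['grip_force'],1),s['contact_force'].round(1))
E
python3 - <<'E'
from h import *
q=qa(103.95)
r.reach([.594,.2105,.15],q)
print(r.move_straight([.594,.2105,.048],q,speed=.12,max_force=12));say('down')
command_gripper(.05,40);say('grip')
print(r.move_straight([.594,.2105,.16],speed=.1));say('up')
if r.read_state()['grip_width']>.055:
    q=qa(93.4); r.reach([.432,.080,.14],q)
    print(r.move_straight([.432,.080,.048],speed=.12)); print(r.move_straight([.432,.080,.041],speed=.03,max_force=4));say('pad')
    command_gripper(.085);say('open')
    r.move_straight([.432,.080,.15],speed=.2)
    r.reach([.45,.080,.22],qa(3.4)); wsave('p1'); r.move_straight([.45,.04,.22],speed=.2); wsave('p2'); say('end')
E
cat > blk.py <<'E'
from meas import *
C=[];F=[np.load(f'pics/{n}.npz') for n in('p1','p2')]
for f in F:
    P=wcloud(f);z=P[...,2];m=(f['d']>0)&(z>.066)&(z<.08)&(np.hypot(P[...,0]-.432,P[...,1]-.08)<.06)
    m=cv2.morphologyEx(m.astype('uint8'),cv2.MORPH_CLOSE,np.ones((21,21)));R,c,_=rect(m,f,.073);C.append(c);print(R,np.median(z[m>0]).round(4))
    s=(np.hypot(P[...,0]-.432,P[...,1]-.08)<.025)&(z>.05)&(z<.065);print('slot',s.sum(),np.median(z[s]))
print(tri(F[0],C[0],F[1],C[1]).round(4))
E
python3 blk.py; python3 -c "
import cv2;a=cv2.imread('pics/p1.png');cv2.imwrite('pics/p1b.png',cv2.convertScaleAbs(a,alpha=1.6))"
```

```text
False
down 11.3583 [0.5946 0.2107 0.0489] w 0.0856 F 0.0 [ 0.5 -0.2 -0.5]
grip 11.7167 [0.5946 0.2106 0.049 ] w 0.0596 F 43.2 [0.  0.3 5.3]
False
up 12.9833 [0.5936 0.2104 0.1591] w 0.0595 F 42.8 [ 0.6 -0.3 -1. ]
False
True
pad 14.9667 [0.433  0.0801 0.0457] w 0.0596 F 42.6 [-0.2  0.8  3.2]
open 15.3417 [0.4322 0.0801 0.0449] w 0.0849 F 0.0 [-0.9  0.   0.7]
end 18.1667 [0.4499 0.0405 0.22  ] w 0.0853 F 0.0 [ 0.1  0.3 -0.4]
((433.1393737792969, 79.6351318359375), (60.06056594848633, 39.77981948852539), 3.42191743850708) 0.0732
slot 407 0.05740861703304723
((433.19598388671875, 79.29667663574219), (60.80398941040039, 40.33272171020508), 3.4203848838806152) 0.0732
slot 383 0.057507218863076526
[0.4335 0.0797 0.0705]
```

View pics/p1b.png

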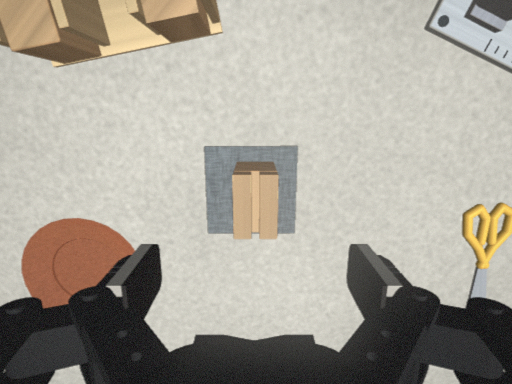

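The block stands upright on the pad at (255,200), slot along its length, clear of the saucer. Next I'll regrip it across the 40 mm sides and set it between the jaws.

```bash
python3 - <<'E'
from h import *
r.reach([.4327,.0796,.13],qa(3.4))
print(r.move_straight([.4327,.0796,.046],speed=.12,max_force=12))
command_gripper(.03,40);say('grip')
r.move_straight([.4327,.0796,.18],speed=.15);say('up')
q=qa(70.2); r.reach([.6107,-.1772,.18],q); r.hold(.2);say('above')
print(r.move_straight([.6107,-.1772,.060],q,speed=.08,max_force=6));say('a')
if r.read_state()['eef_pos'][2]<.064:
    print(r.move_straight([.6107,-.1772,.050],q,speed=.02,max_force=4));say('b')
    command_gripper(.062);say('open')
    r.move_straight([.6107,-.1772,.17],q,speed=.15)
    r.reach([.60,-.20,.25],qa(0));wsave('v1');r.move_straight([.60,-.24,.25],speed=.2);wsave('v2');say('end')
E
cat > g.py <<'E'
from meas import *
import sys
A=np.deg2rad(70.2);Y=np.array([np.cos(A),np.sin(A)]);X=np.array([Y[1],-Y[0]]);O=np.array([.5921,-.2289])
for n in sys.argv[1:]:
    f=np.load(f'pics/{n}.npz');P=wcloud(f);z=P[...,2];ok=(f['d']>0)&(np.hypot(P[...,0]-.592,P[...,1]+.229)<.17)
    im=f['im'].astype(int);wood=ok&(im[...,0]-im[...,2]>25)
    L=np.stack([(P[...,:2]-O)@X,(P[...,:2]-O)@Y],-1)*1000
    for nm,m in(('block',cv2.morphologyEx((wood&(z>.077)&(z<.087)).astype('uint8'),3,np.ones((15,15)))>0),('anvil',ok&~wood&(z>.0815)&(z<.09)&(L[...,1]>80)),('mjaw',ok&~wood&(z>.0815)&(z<.09)&(L[...,1]<60)),('thumb',ok&(im.sum(2)<190)&(z>.075)&(z<.083)&(L[...,1]<0))):
        R,c,_=rect(m,f,np.median(z[m]));o=(np.array(R[0])/1000-O)*1000
        print(n,nm,'x %.1f y %.1f'%(o@X,o@Y),np.round(R[1],1),'ang %.1f'%R[2],'z %.4f'%np.median(z[m]))
    cv2.imwrite(f'pics/{n}b.png',cv2.resize(cv2.convertScaleAbs(f['im'][30:260,60:450,::-1],alpha=1.6),None,fx=1.6,fy=1.6))
E
python3 g.py v1 v2
```

```text
False
grip 19.9833 [0.4331 0.0796 0.0465] w 0.0397 F 41.0 [-0.5 -0.7  6. ]
up 21.025 [0.4321 0.0796 0.1792] w 0.0396 F 40.5 [-0.3 -0.  -1.3]
above 22.6333 [ 0.6107 -0.1764  0.1802] w 0.0396 F 40.3 [-0.3 -0.4 -0.5]
False
a 24.2833 [ 0.611  -0.1773  0.0606] w 0.0397 F 40.3 [-0.3  0.1 -1.6]
True
b 24.6333 [ 0.6111 -0.1774  0.0555] w 0.0398 F 40.9 [ 1.2 -1.   4. ]
open 24.9833 [ 0.6103 -0.177   0.0544] w 0.0618 F 0.0 [ 0.   0.1 -0.5]
end 27.7417 [ 0.6001 -0.2393  0.25  ] w 0.062 F 0.0 [-0.1 -0.  -0.2]
v1 block x -0.3 y 56.0 [59.6 40.1] ang 70.3 z 0.0822
v1 anvil x 0.4 y 106.6 [34.9 35.9] ang 70.2 z 0.0845
v1 mjaw x 0.4 y 4.5 [28.  35.7] ang 70.6 z 0.0842
v1 thumb x 1.0 y -42.5 [17.7 22.8] ang 69.6 z 0.0790
v2 block x -0.1 y 56.0 [59.9 40.5] ang 70.4 z 0.0823
v2 anvil x 0.7 y 106.3 [35.  36.2] ang 70.0 z 0.0846
v2 mjaw x 0.6 y 4.2 [27.8 35.9] ang 70.6 z 0.0843
v2 thumb x 1.1 y -43.0 [17.5 22.9] ang 70.0 z 0.0791
```

The block stands in the bay, level (top 82 mm), square, and within about 0.7 mm of the jaws' centreline. Next I'll push the thumb from behind with the fingers closed, watching the force.

Run:
```python
from h import *
A=np.deg2rad(70.2);Y=np.array([np.cos(A),np.sin(A)]);X=np.array([Y[1],-Y[0]]);O=np.array([.5921,-.2289])
G=lambda y,z,x=.0006:[*(O+x*X+y*Y),z]
q=qa(70.2)
command_gripper(0,20)
r.reach(G(-.088,.14),q);r.move_straight(G(-.088,.070),q,speed=.15,max_force=10)
r.move_straight(G(-.068,.070),q,speed=.06,max_force=4);r.hold(.2)
f0=r.read_state()['contact_force']
def st(t):
    s=r.read_state();print(t,'t',round(s['time_s'],2),'y %.1f'%((s['eef_pos'][:2]-O)@Y*1000),'Fy %.2f'%((s['contact_force']-f0)[:2]@Y),'Fx %.2f'%((s['contact_force']-f0)[:2]@X))
st('start')
for y in np.arange(-.064,-.0495,.003):
    hit=r.move_straight(G(y,.070),q,speed=.03,max_force=6);st(hit)
    if hit:break
```

```text
start t 30.88 y -68.2 Fy 0.00 Fx 0.00
False t 31.16 y -64.1 Fy -0.48 Fx -0.04
False t 31.41 y -60.9 Fy -1.04 Fx 0.02
False t 31.66 y -57.8 Fy -1.31 Fx -0.49
False t 31.91 y -54.8 Fy -1.61 Fx -0.65
False t 32.16 y -51.8 Fy -1.84 Fx -0.82
```

```bash
python3 - <<'E'
from h import *
A=np.deg2rad(70.2);Y=np.array([np.cos(A),np.sin(A)]);X=np.array([Y[1],-Y[0]]);O=np.array([.5921,-.2289])
G=lambda y,z,x=.0006:[*(O+x*X+y*Y),z]
q=qa(70.2)
for y in np.arange(-.0505,-.040,.001):
    hit=r.move_straight(G(y,.070),q,speed=.015,max_force=6);r.hold(.1)
    s=r.read_state();F=s['contact_force'][:2]@Y;print(hit,'t',round(s['time_s'],2),'y %.1f'%((s['eef_pos'][:2]-O)@Y*1000),'Fy %.2f'%F)
    if F<-6.3:break
r.hold(.2);s=r.read_state();print(s['contact_force'].round(2))
wsave('n1')
E
python3 g.py n1
```

```text
False t 32.51 y -50.6 Fy -3.15
False t 32.86 y -49.6 Fy -2.50
False t 33.21 y -48.6 Fy -4.11
False t 33.56 y -47.7 Fy -4.65
False t 33.91 y -46.9 Fy -5.76
False t 34.26 y -46.1 Fy -7.00
[-1.91 -5.46 -1.23]
n1 block x 10.7 y 40.9 [23.9 16.4] ang 70.1 z 0.0825
  return _methods._mean(a, axis=axis, dtype=dtype,
  ret = ret.dtype.type(ret / rcount)
Traceback (most recent call last):
  File "g.py", line 9, in <module>
    R,c,_=rect(m,f,np.median(z[m]));o=(np.array(R[0])/1000-O)*1000
          ~~~~^^^^^^^^^^^^^^^^^^^^^
  File "meas.py", line 5, in rect
    c=max(cv2.findContours(M,0,2)[0],key=cv2.contourArea)[:,0]
      ~~~^^^^^^^^^^^^^^^^^^^^^^^^^^^^^^^^^^^^^^^^^^^^^^^^
ValueError: max() iterable argument is empty
```

Force is now rising along the spring's slope (about 0.9 N/mm), so the block is nipped with the thumb about 6.5 mm in. I'll press a touch more, then back off and verify.

```bash
python3 - <<'E'
from h import *
A=np.deg2rad(70.2);Y=np.array([np.cos(A),np.sin(A)]);X=np.array([Y[1],-Y[0]]);O=np.array([.5921,-.2289])
G=lambda y,z,x=.0006:[*(O+x*X+y*Y),z]
q=qa(70.2)
r.move_straight(G(-.0447,.070),q,speed=.01,max_force=4);r.hold(.4);s=r.read_state();print('y %.1f'%((s['eef_pos'][:2]-O)@Y*1000),s['contact_force'][:2]@Y)
r.move_straight(G(-.065,.070),q,speed=.02);r.move_straight(G(-.088,.070),q,speed=.08);r.hold(.1);s=r.read_state();print(s['contact_force'][:2]@Y)
r.move_straight(G(-.088,.16),q,speed=.2);command_gripper(.06)
r.reach([.60,-.20,.25],qa(0));wsave('z1');r.move_straight([.60,-.24,.25],speed=.2);wsave('z2');say('end')
E
python3 g.py z1 z2
```

```text
y -45.4 -7.65014531881651
0.19482746622424937
end 40.2333 [ 0.6    -0.2394  0.25  ] w 0.0601 F 0.0 [-0.7  0.3 -0.1]
z1 block x -0.3 y 59.4 [59.7 40.2] ang 70.2 z 0.0823
z1 anvil x 0.4 y 106.5 [35.1 36. ] ang 70.1 z 0.0845
z1 mjaw x 0.4 y 15.9 [27.7 36. ] ang 70.1 z 0.0843
z1 thumb x 1.0 y -31.2 [17.6 23.1] ang 69.8 z 0.0790
z2 block x -0.1 y 59.3 [59.9 40.5] ang 70.5 z 0.0823
z2 anvil x 0.6 y 106.3 [35.2 36. ] ang 70.2 z 0.0846
z2 mjaw x 0.5 y 15.5 [27.6 36. ] ang 70.2 z 0.0844
z2 thumb x 1.3 y -31.6 [17.4 23.4] ang 70.3 z 0.0791
```

View pics/z2b.png

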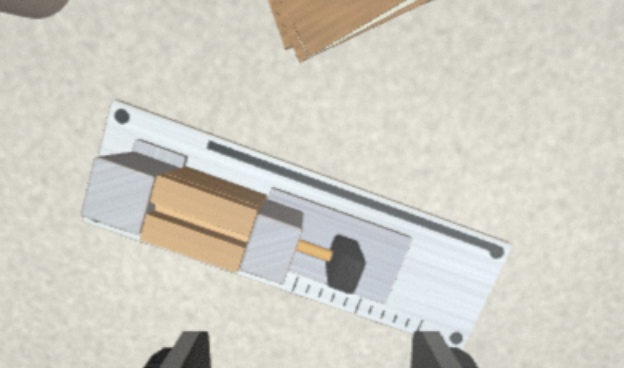

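The holder sits square between the anvil (120,195) and the moving jaw (270,245), slot up with no visible gap. The thumb (345,265) is released and nothing touches the gauge.

```bash
python3 -c "
from h import *
print(r.finish_job())"
```

```text
the job is handed in; nothing more can be done
None
```

The job is handed in at about 40 s: the slotted photo-holder stands slot up, nipped squarely between both jaws at its 60 mm length, with the thumb pressed to about 7.6 N and then released, and the arm kept clear of everything else.

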